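# Gather the filter elements in a covered tip dish and replace the wrong one

## Robot

A 7-joint arm with a two-finger parallel gripper is mounted at the origin on the work surface. World frame = base frame: x ahead of the robot, y to its left, z up, the work surface at z = 0. Lengths are in m, angles in rad, forces in N, time in s.
With the tool pointing down it reaches from about 0.425 to 0.875 m from the base axis. Payload 4.7 kg.
Tool frame: the origin (TCP) lies between the finger pads; the fingertips stand 25 mm ahead of it and the grasp point (between the pads) lies 6 mm ahead of it; z points along the fingers, y is the line along which they close (so a half turn about z gives the same grasp; the last joint's range is limited). The gripper opens to 85 mm and grips with 20 to 120 N. Pads are 22 mm wide; open, the fingers measure 114 mm over their backs; the gripper's body (76 mm by 85 mm) begins 54 mm behind the grasp point. The pads swing forward as they close: fully open they stand 13 mm farther back than shut.
Start: joints at [-1.186, 0.321, -0.07, 1.45, 0.023, 1.371, -0.057], TCP at [0.236, 0.606, 0.256] pointing down, gripper open.
Joint ranges: [-2.86, 2.86], [-0.3, 2.09], [-1.38, 1.24], [0.06, 2.45], [-1.56, 4.7], [0.09, 2.05], [-2.69, 2.69]. Speed limits (rad/s): [2.57, 2.57, 3.14, 3.14, 3.14, 3.14, 3.14].

## Interface

Orientations are given as a unit quaternion [w, x, y, z].
In Python, from bench import readout, grab_frame, camera_model, manip gives the robot as it stands.
- The arm moves only by the shell command python3 -m pendant 'ROWS'. ROWS is JSON, a list of rows, each a list of 3 entries, a list of its own where there are three numbers: the finger opening in cm, from 0 to 8.54, then the shift along the tool's x, y, z in cm, then the turn about the tool's z in degrees. In form: [[grip, [tx, ty, tz], twist], ...]. A call has exactly 10 rows; each row shifts and turns the commanded pose from where the row before left it, along the tool's axes as they then stand; what a row does not reach is not made up. A row lasts 1/12 s, in which the tool goes at most 41.7 mm and 7.16 degrees, less where a joint would pass 70% of its speed; a pose out of reach is approached as far as the arm can. A call with a gripper value outside its range is refused whole. The fingers move at their own pace and stop on an object; the grip force is fixed at half the most. Time passes only in rows, so rows that do not move let the fingers close, or fill a call up. It gives the time, the measured TCP pose, the force, the opening and the grip force at its end, in the units of the state.
- readout.get_state(): the state, without advancing time (a new reading comes with each control period).
- grab_frame(name): name is "side" or "top"; returns the picture (480x640x3 uint8, red, green, blue); there is no depth.
- camera_model(name): a dict with "fx", "fy", "cx", "cy" (pixels), "position" and "attitude" of the camera in the world. Camera axes: x right, y down, z forward; pixel columns grow to the right and rows downward; lengths in m; the calibration is good to about 2 mm. A picture is of the moment at which its call begins. camera_model takes no time and is no camera call.
- manip.finish_job(): hands the job in; it is judged then, once.
The state is a dict: "t": time; "joint_positions": joint angles; "joint_velocities": joint speeds; "effort": joint torques, N m; "eef_pos": TCP position; "orientation": TCP orientation; "wrist_force": force on the tool from outside, world axes, zero at the start; "moment": the same for the moment, N m; "finger_gap": finger opening in m; "grasp_force": force on a finger pad.
Only numpy, scipy, OpenCV 4.12 (cv2) and the standard library are available. Lean on these libraries where they do the work, as an engineer would, in place of code of your own. Each camera call takes 0.05 s, during which the arm holds its last target. There are 200 camera calls.

## Task

Three gas-line filter elements lie loose in the blue dish under its loose clear lid. Press down with the fingertips on the far edge of the lid so that the dish rocks and all three roll into the trough along its far side, let it come back level with the lid still on, then lift the lid off and lay it flat, knob up, on the black mat. Put the white element, which is the wrong one, into the red bin, and lay the brass spare from the stock rack in the trough instead; leave the other brass elements in the trough and disturb nothing else.

Things in the scene. Friction and masses are not known exactly. Their poses are not given: they have to be found in the camera images.
- stand: Fixed dark steel stand under the blue dish. Origin on the bench below the dish's middle; x points to the dish's far (trough) side, y along the trough, z up. Place varies; turned up to 0.3 rad either way. The dish's hinge runs along the stand's y axis, 45 mm above the bench over the origin.
- dish (a joint): Tilt of the blue dish about its hinge, rad: 0 level (a spring holds it on a stop), grows as the far (+x) side goes down, stop at 0.30. Pressing on the lid 50 mm from the hinge line takes about 6 N to start, 9 N at the stop; the spring brings the dish level when let go. The elements roll to the far side above about 0.1 rad; 0.25 or more for half a second is safe.
- trough (a point): Middle of the trough's bottom line: 40 mm towards +x from the dish's middle, 53.5 mm above the bench when level; axes as the stand's, tilting with the dish. The trough is a shallow V along y, 15 degree sides, crest 18 mm before and far wall 20 mm beyond the line, no ribs in it. An element in it has its middle 11.4 mm above this point, axis along y, and stays put when level.
- rim (a point): Centre of the dish's rim plane, where the lid lies, 82 mm above the bench when level; axes as the stand's, tilting with the dish. Dish: 130 mm (x) by 200 mm (y) outside, walls 5 mm. Its dark grey floor rises 3 degrees from the near wall to the trough's crest; two low ribs part the near area into three lanes (y = -54, 0, +54 mm), ending 26 mm before the trough line.
- lid: Loose flat clear lid, 130 mm (x) by 200 mm (y) by 5 mm, 170 g, merely lying on the dish's rim with nothing to locate it. Origin at the centre of its underside. A black bar knob stands in its middle: 50 mm long along the lid's x, 16 mm wide along y, from 5 to 31 mm above the origin. Good place to press: 50 mm from the middle towards +x, y = 0.
- bronze_a: Filter element: a plain solid roller 22 mm in diameter and 28 mm long, 40 g, with two thin steel bands. Origin at its middle, on its axis; its own y axis is the roller's axis (x and z turn as it rolls). Brass-coloured, right for the kit; starts in one of the dish's lanes, against the near wall.
- bronze_b: Filter element: a plain solid roller 22 mm in diameter and 28 mm long, 40 g, with two thin steel bands. Origin at its middle, on its axis; its own y axis is the roller's axis (x and z turn as it rolls). Brass-coloured, right for the kit; starts in another lane.
- white: Filter element: a plain solid roller 22 mm in diameter and 28 mm long, 40 g, with two thin steel bands. Origin at its middle, on its axis; its own y axis is the roller's axis (x and z turn as it rolls). White: the wrong one; starts in any of the three lanes.
- spare: Filter element: a plain solid roller 22 mm in diameter and 28 mm long, 40 g, with two thin steel bands. Origin at its middle, on its axis; its own y axis is the roller's axis (x and z turn as it rolls). Brass-coloured, lying in the stock rack: the replacement.
- black: Filter element: a plain solid roller 22 mm in diameter and 28 mm long, 40 g, with two thin steel bands. Origin at its middle, on its axis; its own y axis is the roller's axis (x and z turn as it rolls). Black, lying in the stock rack beside the spare; not to be used or moved.
- rack: Fixed aluminium stock rack, 60 mm (x) by 150 mm (y), its top a shallow V along its y axis, bottom of the V 21 mm above the bench, edges 26 mm. Origin on the bench under its middle. The spare and the black element lie in the V, axes along y, 40 mm either side of the middle, in either order; their middles are 32 mm above the bench.
- reject: Fixed red open bin for rejects, 110 by 110 mm, 45 mm high, walls 4 mm, floor about 4 mm thick. Origin on the bench under its middle.
- mat: Fixed black rubber mat, 150 mm (x) by 220 mm (y) by 4 mm, for the lid. Origin under its middle, on the bench.
- wrench: Bystander: steel wrench 160 mm long lying on the bench. Leave it alone.
- reagent: Bystander: amber bottle, 60 mm wide, 120 mm high. Leave it alone.
- beaker: Bystander: glass beaker, 66 mm wide, 75 mm high. Leave it alone.
- driver: Bystander: screwdriver 170 mm long, lying at the right. Leave it alone.
- jar: Bystander: white jar, 50 mm wide, 50 mm high. Leave it alone.
- coupler: Bystander: brass pipe coupler, 36 mm wide, 40 mm high. Leave it alone.
- cathode_lamp: Bystander: glass lamp tube 38 mm in diameter, 100 mm long, lying at the far left. Leave it alone.
There are look-alikes about, which are no part of the job. What is meant by the stand is not green or orange, and is the larger of those in its own colour.

How it is judged:
By the outcome, as a careful person would: the job done as asked, in the order asked, and still so for the second after the job is handed in, with the robot touching nothing.
It also fails if it takes over 72 s, if anything falls off the work surface, if the arm or the gripper's body presses on something with over 40 N, if the wrist force passes 120 N, or if a joint passes its speed limit or range.

## Working session

There is one attempt and no reset: what is moved stays moved. The work goes in short steps, Python scripts to look and compute and a shell command to move; the robot and the scene stay as the last step left them, time stands still between calls to the robot, and variables do not carry over. Pictures are saved under pics/ and viewed, at most 10 in all, crops included, and the job is handed in when it is done.

```bash
ls; mkdir -p pics; python3 - <<'E'
from bench import readout, grab_frame, camera_model
import cv2
for n in ("top","side"):
    cv2.imwrite(f"pics/{n}0.png",grab_frame(n)[:,:,::-1]); print(n,camera_model(n))
s=readout.get_state(); print({k:s[k] for k in("t","eef_pos","orientation","wrist_force","finger_gap")})
E
```

```text
pics
top {'fx': 436.2434070108226, 'fy': 436.2434070108226, 'cx': 318.1177840301844, 'cy': 239.46297815014617, 'position': array([0.36384755, 0.07032899, 1.31815061]), 'attitude': array([-0.04220655,  0.71513963, -0.69663006,  0.03873593])}
side {'fx': 490.44892207206453, 'fy': 490.44892207206453, 'cx': 321.1226834296356, 'cy': 240.4331429765089, 'position': array([ 0.12267925, -0.62254988,  0.88349354]), 'attitude': array([-0.36481785,  0.89337731, -0.24168696,  0.10184463])}
{'t': 0.1, 'eef_pos': array([0.23542645, 0.60540742, 0.2553268 ]), 'orientation': array([-1.16209508e-04,  1.84343272e-01,  9.82861544e-01, -8.54539544e-04]), 'wrist_force': array([-0.87272088, -0.29373626,  0.58067566]), 'finger_gap': 0.08541992458275205}
```

View pics/top0.png

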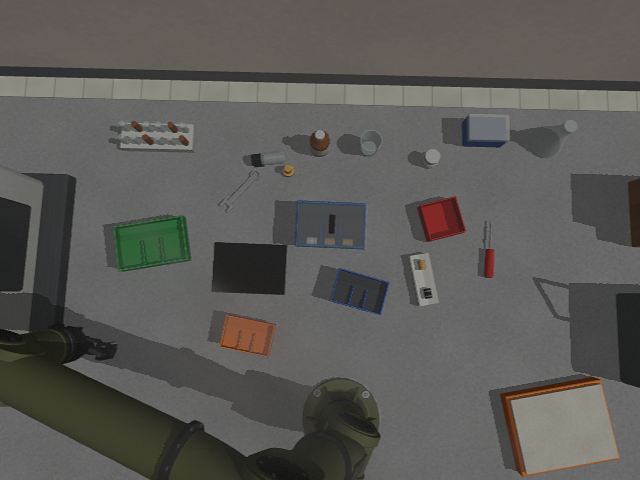

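View pics/side0.png

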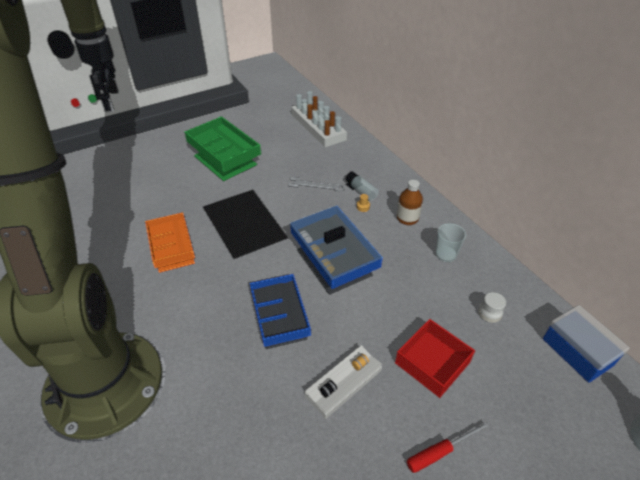

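The top view shows the lidded blue dish at about (331,225), with the knob at (332,224), the white element at (312,240) and brass at (329,241) and (348,242). The mat is at (250,268), the red bin at (441,219), and the rack at (423,279) with the spare at (420,265) and the black element at (427,293). The smaller blue tray at (360,291) is a look-alike.

```bash
cat > h.py <<'E'
import numpy as np, cv2
from scipy.spatial.transform import Rotation as R
from bench import readout, grab_frame, camera_model
def rot(n): return R.from_quat(np.roll(camera_model(n)["attitude"],-1)).as_matrix()
def ray(n,uv,z):
    c=camera_model(n); uv=np.atleast_2d(uv).astype(float)
    d=np.c_[(uv[:,0]-c["cx"])/c["fx"],(uv[:,1]-c["cy"])/c["fy"],np.ones(len(uv))]@rot(n).T
    p=np.array(c["position"]); return p+d*((z-p[2])/d[:,2])[:,None]
def proj(n,P):
    c=camera_model(n); q=(np.atleast_2d(P)-c["position"])@rot(n)
    return np.c_[c["fx"]*q[:,0]/q[:,2]+c["cx"],c["fy"]*q[:,1]/q[:,2]+c["cy"]]
def comps(m,lo=15):
    k,l,s,c=cv2.connectedComponentsWithStats(m.astype(np.uint8))
    return [(s[i,4],c[i],l==i) for i in range(1,k) if s[i,4]>=lo]
def rect(n,mask,z):
    ys,xs=np.nonzero(mask); P=ray(n,np.c_[xs,ys],z)[:,:2]
    c,(w,h),a=cv2.minAreaRect((P*1000).astype(np.float32)); return np.round(c,1),np.round((w,h),1),round(a,1)
def masks(im):
    h=cv2.cvtColor(im,cv2.COLOR_RGB2HSV).astype(int); H,S,V=h[...,0],h[...,1],h[...,2]
    return dict(blue=(H>100)&(H<125)&(S>110),red=((H<5)|(H>174))&(S>150),dark=V<45,brass=(H>10)&(H<25)&(S>80)&(V>80),hsv=h)
def tool():
    s=readout.get_state(); q=R.from_quat(np.roll(s["orientation"],-1)).as_matrix(); return s,q
E
python3 - <<'E'
from h import *
print(proj("top",[[.236,.606,.256]]))
for n in("top","side"):
    im=cv2.imread(f"pics/{n}0.png")[:,:,::-1].copy(); m=masks(im)
    for k,z in(("blue",.082),("red",.045),("dark",.004),("brass",.03)):
        for a,c,mm in comps(m[k],12 if k!="blue" else 60):
            if k=="dark":
                z=.113 if a<300 else .004
            print(n,k,a,c.round(1),*rect(n,mm,z))
E
```

```text
[[ 94.46267233 337.47576392]]
top blue 182 [483.9 143.8] [ 799.9 -397.4] [119.7  14.7] 89.6
top blue 316 [358.6 292.1] [363.1 -41. ] [147.4  95.1] 75.3
top red 1220 [440.7 218.7] [ 583.3 -286.4] [109.3 109.6] 15.6
top red 215 [488.8 263. ] [ 454.8 -421. ] [22.8 82.5] 85.1
top dark 113 [256.  160.2] [724.  260.7] [38.9 29.5] 20.4
top dark 11126 [158.  389.7] [105.6 543. ] [1231.5  507.7] 49.8
top dark 2362 [ 12.6 243.2] [481.7 999.9] [289.8  88.8] 6.3
top dark 101 [634.7 210.5] [ 607.  -803.8] [25.  50.2] 86.7
top dark 92 [331.3 223.5] [548.3  41.9] [48. 14.] 1.3
top dark 18 [637.  226.7] [ 561.8 -808.2] [11.1 15. ] 86.8
top dark 3398 [250.1 267.2] [424.  285.2] [216.7 148.7] 89.0
top dark 13 [635.5 244.5] [ 512.1 -800.7] [ 6.8 20.4] 10.9
top dark 157 [380.  296.6] [349.1 -95.3] [16.6 83.5] 76.5
top dark 43 [348.2 294.6] [353.1  -8.2] [ 6.6 48.3] 76.9
top dark 41 [361.7 299. ] [343.4 -46.4] [ 7.7 48.2] 72.4
top dark 22 [427.1 293.2] [ 361.2 -224.1] [ 8.2 16.4] 1.5
top dark 1973 [628.8 336.8] [ 246.1 -840.5] [ 68.2 270.5] 86.7
top dark 902 [352.9 414.3] [  3.4 -42.8] [177.9  70.8] 47.2
[... 1889 characters left out ...]
5.2] [-94.8 202.8] [23.7  1.8] 83.3
side dark 12 [ 11.5 305.8] [-99.7 175.9] [21.7  1.8] 83.4
side dark 139 [ 27.4 343.2] [-90.3  91. ] [ 16.  113.8] 19.9
side dark 38 [328.6 386.8] [ 343.9 -279.9] [ 8.1 16.7] 7.8
side dark 31 [323.3 391.8] [ 331.3 -282.7] [ 5.8 15.9] 1.2
side brass 113 [311.9 107.3] [840.1 650.5] [133.7  26.8] 60.0
side brass 137 [329.5 122.4] [843.3 543. ] [135.8  28.9] 58.5
side brass 320 [411.9 199.3] [840.2 111.5] [77.7 53.2] 53.0
side brass 181 [363.1 203.1] [718.9 165. ] [69.  31.7] 56.7
side brass 2086 [169.4 241.9] [230.6 283.6] [189.4  96.8] 79.9
side brass 44 [407.7 222.1] [774.1  46.9] [17.  43.4] 45.0
side brass 138 [359.7 362. ] [ 448.8 -227.2] [35.9 21.5] 16.1
```

```bash
python3 - <<'E'
import cv2,numpy as np
a=cv2.imread("pics/top0.png")[190:310,285:475]; b=cv2.imread("pics/side0.png")[190:420,240:480]
a=cv2.resize(a,None,fx=4,fy=4,interpolation=cv2.INTER_CUBIC)
cv2.imwrite("pics/topc.png",a)
E
```

```text
(no output)
```

View pics/topc.png

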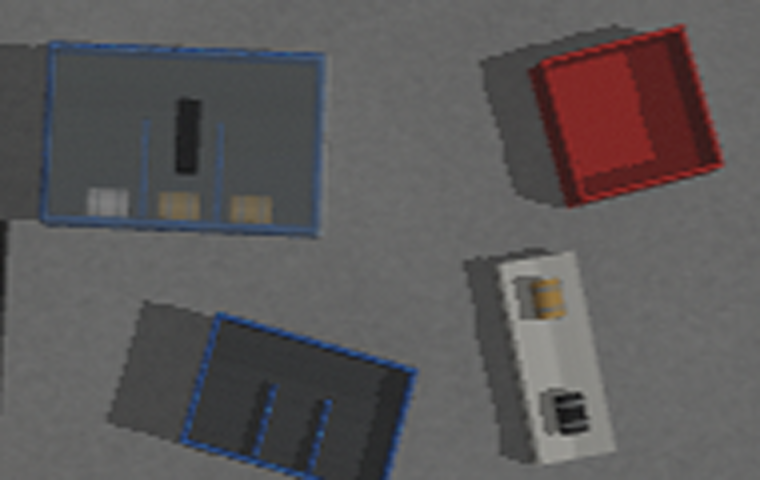

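The crop confirms it: dish corners at about (50,42), (325,53), (320,236) and (42,221), with the far side (+x) at the top. The white element is in the left (+y) lane and the lid is square on the dish.

```bash
python3 - <<'E'
from h import *
im=cv2.imread("pics/top0.png")[:,:,::-1].copy(); h=masks(im)["hsv"]
m=(h[...,0]>98)&(h[...,0]<125)&(h[...,1]>70); 
for a,c,mm in comps(m,80): print(a,c,*rect("top",mm,.084))
c=np.array([[50,42],[325,53],[320,236],[42,221]])/4+[284.6,189.6]
P=ray("top",c,.085)[:,:2]*1000; print(P.round(1),P.mean(0))
for i in range(4): d=P[(i+1)%4]-P[i]; print(np.hypot(*d).round(1),np.degrees(np.arctan2(d[1],d[0])).round(1))
# rack, corners of the light top
ck=np.array([[500,263],[575,252],[617,450],[541,463]])/4+[284.6,189.6]
Q=ray("top",ck,.026)[:,:2]*1000; print(Q.round(1),Q.mean(0).round(1))
s,T=tool(); print(s["eef_pos"],T.round(3), s["joint_positions"])
E
```

```text
340 [476.15 139.15] [ 809.3 -381.7] [135.4  76.5] 58.2
585 [329.77948718 224.6       ] [550.7  45.6] [198.6 132.7] 88.9
388 [359.67010309 292.40463918] [363.  -41.5] [148.9  96.1] 75.5
[[617.9 141.7]
 [615.  -56. ]
 [483.  -54.3]
 [488.5 143.3]] [551.10106032  43.67725086]
197.7 -90.9
132.0 179.3
197.6 88.4
129.4 -0.7
[[ 472.  -193.9]
 [ 481.7 -249.5]
 [ 336.9 -279.9]
 [ 326.  -224.3]] [ 404.2 -236.9]
[0.23542645 0.60540742 0.2553268 ] [[-0.932  0.362 -0.001]
 [ 0.362  0.932 -0.002]
 [-0.    -0.002 -1.   ]] [-1.1859101   0.32177399 -0.07005381  1.45153204  0.02258473  1.37079758
 -0.05691621]
```

```bash
python3 -m pendant '[[0,[0,0,0],-6.7],[0,[0,0,0],-6.7],[0,[0,0,0],-6.7],[0,[-2.2,-3.3,0],0],[0,[-2.2,-3.3,0],0],[0,[-2.2,-3.3,0],0],[0,[-2.2,-3.3,0],0],[0,[-2.2,-3.3,0],0],[0,[-2.2,-3.3,0],0],[0,[-2.2,-3.3,0],0]]' && python3 -m pendant '[[0,[-2.2,-3.3,0],0],[0,[-2.2,-3.3,0],0],[0,[-2.2,-3.3,0],0],[0,[-2.2,-3.3,0],0],[0,[-2.2,-3.2,0],0],[0,[-2.2,-3.2,0],0],[0,[-2.2,-3.2,0.5],0],[0,[-2.2,-3.2,0.5],0],[0,[-2.2,-3.2,0.5],0],[0,[-2.2,-3.2,0.5],0]]'
```

```text
t: 0.93
eef_pos: [0.3855, 0.3698, 0.256]
orientation: [-0.0, 0.01, 1.0, -0.0]
wrist_force: [0.4, 0.4, -0.2]
finger_gap: 0.0003
grasp_force: 0.0
t: 1.77
eef_pos: [0.5989, 0.0418, 0.2359]
orientation: [-0.0, 0.01, 1.0, 0.0]
wrist_force: [1.3, 1.2, 0.3]
finger_gap: 0.0
grasp_force: 0.0
```

```bash
python3 -m pendant '[[0,[-0.1,0.1,3],0],[0,[0,0,3],0],[0,[0,0,3],0],[0,[0,0,2],0],[0,[0,0,0.7],0],[0,[0,0,0.2],0],[0,[0,0,0.2],0],[0,[0,0,0.1],0],[0,[0,0,0.1],0],[0,[0,0,0],0]]'
```

```text
t: 2.6
eef_pos: [0.6002, 0.0446, 0.1146]
orientation: [0.001, 0.01, 1.0, 0.0]
wrist_force: [-0.4, -0.2, -0.3]
finger_gap: 0.0001
grasp_force: 0.0
```

```bash
python3 -m pendant '[[0,[0,0,0.15],0],[0,[0,0,0.15],0],[0,[-0.1,0,0.15],0],[0,[-0.1,0,0.15],0],[0,[-0.1,0,0.15],0],[0,[-0.1,0,0.15],0],[0,[-0.1,0,0.15],0],[0,[-0.1,0,0.15],0],[0,[0,0,0],0],[0,[0,0,0],0]]' && python3 - <<'E'
from h import *
cv2.imwrite("pics/p1.png",grab_frame("side")[190:350,240:440,::-1].repeat(3,0).repeat(3,1))
E
```

```text
t: 3.43
eef_pos: [0.6073, 0.0444, 0.1039]
orientation: [0.002, 0.01, 1.0, 0.0]
wrist_force: [0.0, 0.0, 8.7]
finger_gap: 0.0003
grasp_force: 4.4
```

View pics/p1.png

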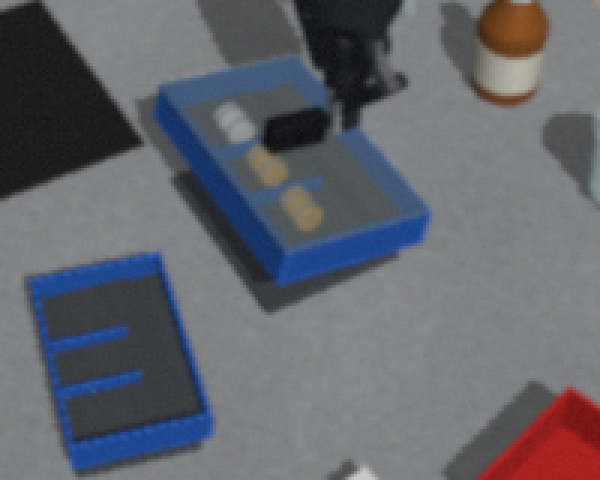

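The pressed dish is tilting: the three rollers have left the near wall at about (235,120), (267,165) and (300,207) in the crop and are rolling to the far side. The fingertip is beyond the knob and the lid is aligned. I'll press further to 0.25 rad or more.

```bash
python3 -m pendant '[[0,[-0.1,0,0.15],0],[0,[-0.1,0,0.15],0],[0,[-0.1,0,0.15],0],[0,[-0.1,0,0.15],0],[0,[0,0,0.1],0],[0,[0,0,0.1],0],[0,[0,0,0],0],[0,[0,0,0],0],[0,[0,0,0],0],[0,[0,0,0],0]]'; python3 - <<'E'
from h import *
cv2.imwrite("pics/p2.png",grab_frame("side")[190:350,240:440,::-1].repeat(3,0).repeat(3,1))
E
```

```text
t: 4.32
eef_pos: [0.6119, 0.0444, 0.0979]
orientation: [0.003, 0.01, 1.0, 0.001]
wrist_force: [-3.4, -1.0, 17.6]
finger_gap: 0.0002
grasp_force: 8.3
```

View pics/p2.png

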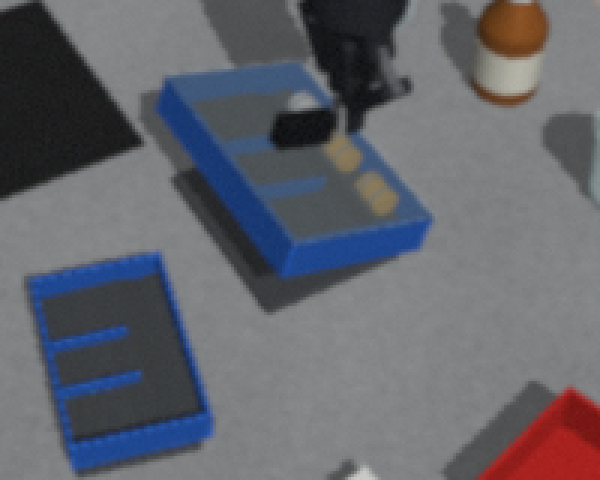

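All three rollers are now at the far side, and a force of 17 N means the dish is on its stop. I'll let it come back slowly along the same arc.

```bash
python3 -m pendant '[[0,[0,0,-0.15],0],[0,[0,0,-0.15],0],[0,[0.1,0,-0.15],0],[0,[0.1,0,-0.15],0],[0,[0.1,0,-0.15],0],[0,[0.1,0,-0.15],0],[0,[0.1,0,-0.15],0],[0,[0.1,0,-0.15],0],[0,[0.1,0,-0.15],0],[0,[0.1,0,-0.15],0]]'; python3 -m pendant '[[0,[0.1,0,-0.15],0],[0,[0.1,0,-0.15],0],[0,[0,0,-0.2],0],[0,[0,0,-0.5],0],[2,[0,0,-1],0],[4,[0,0,-2],0],[4,[0,0,-3],0],[4,[2.5,0,-2],0],[4,[2.5,0,0],0],[4,[0,0,0],0]]'; python3 - <<'E'
from h import *
for n in("top","side"):
    im=grab_frame(n); cv2.imwrite(f"pics/{n}3.png",im[:,:,::-1]); m=masks(im); h=m["hsv"]
    b=(h[...,0]>98)&(h[...,0]<125)&(h[...,1]>70)
    for k,mk,z in(("blue",b,.084),("dark",m["dark"],.113)):
        for a,c,mm in comps(mk,60):
            P=ray(n,c,.1)[0]
            if abs(P[0]-.55)<.1 and abs(P[1]-.044)<.12: print(n,k,a,c.round(1),*rect(n,mm,z))
cv2.imwrite("pics/t3.png",cv2.resize(cv2.imread("pics/top3.png")[190:270,280:390],None,fx=4,fy=4,interpolation=2))
cv2.imwrite("pics/s3.png",cv2.resize(cv2.imread("pics/side3.png")[190:300,270:400],None,fx=3,fy=3,interpolation=2))
a=cv2.imread("pics/t3.png");b=cv2.imread("pics/s3.png");o=np.zeros((330,a.shape[1]+b.shape[1],3),np.uint8);o[:a.shape[0],:a.shape[1]]=a;o[:,a.shape[1]:]=b[:330];cv2.imwrite("pics/c3.png",o[:,:800]);print(o.shape)
E
```

```text
t: 5.2
eef_pos: [0.6029, 0.0446, 0.1103]
orientation: [0.002, 0.01, 1.0, 0.0]
wrist_force: [-0.4, 0.6, 4.9]
finger_gap: 0.0
grasp_force: 2.8
t: 6.03
eef_pos: [0.5469, 0.0455, 0.2002]
orientation: [-0.0, 0.01, 1.0, 0.001]
wrist_force: [0.3, -0.1, -1.1]
finger_gap: 0.0399
grasp_force: 0.0
top blue 175 [301.2 225.7] [552.6 115.8] [133.4  59.7] 1.9
top dark 82 [310.4 195.8] [637.9 107.3] [112.   22.4] 1.6
side blue 2222 [334.3 250.3] [544.3  29.2] [225.  145.5] 88.8
side dark 220 [334.1 234.3] [545.4  30.9] [32.2 54.7] 88.9
side dark 98 [313.3 268.1] [454.6 -29.2] [118.8   6.1] 88.9
(330, 830, 3)
```

View pics/c3.png

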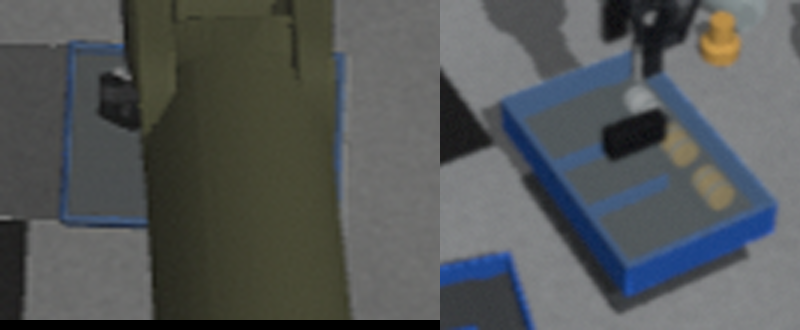

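The dish is level with the lid on: white is at about (643,100) in the crop, behind the knob, and brass is at (680,145) and (714,187), all in the trough. The knob hasn't moved, so I'll grip it next.

```bash
python3 -m pendant '[[4,[-0.2,-0.2,2.5],0],[4,[0,0,2.5],0],[4,[0,0,2],0],[4,[0,0,1],0],[4,[0,0,0.4],0],[0,[0,0,0],0],[0,[0,0,0],0],[0,[0,0,0],0],[0,[0,0,0],0],[0,[0,0,0],0]]'
```

```text
t: 6.97
eef_pos: [0.5521, 0.0435, 0.1153]
orientation: [0.001, 0.01, 1.0, 0.0]
wrist_force: [0.6, -0.3, 1.7]
finger_gap: 0.0145
grasp_force: 60.5
```

```bash
python3 -m pendant '[[0,[0,0,-0.5],0],[0,[0,0,-1],0],[0,[0,0,-2],0],[0,[0,0,-2.5],0],[0,[0,0,-2.5],0],[0,[0,0,-2],0],[0,[0.6,1,-1],0],[0,[1.2,2.2,0],0],[0,[1.2,2.2,0],0],[0,[1.2,2.2,0],0]]'; python3 -m pendant '[[0,[1.3,2.4,0],0],[0,[1.3,2.4,0],0],[0,[1.3,2.4,0],0],[0,[1.3,2.4,0],0],[0,[1.2,2.2,0],0],[0,[1.2,2.2,0],0],[0,[1,1.6,0],0],[0,[0.4,0.7,0],0],[0,[0,0,0],0],[0,[0,0,0],0]]'; python3 - <<'E'
from h import *
for n in("top","side"):
    im=grab_frame(n); cv2.imwrite(f"pics/{n}4.png",im[:,:,::-1]); m=masks(im); h=m["hsv"]
    for a,c,mm in comps(m["brass"],12):
        P=ray(n,c,.065)[0]
        if abs(P[0]-.57)<.1 and abs(P[1]-.044)<.12: print(n,"brass",a,c.round(1),*rect(n,mm,.068))
    for a,c,mm in comps((h[...,1]<40)&(h[...,2]>130),12):
        P=ray(n,c,.065)[0]
        if abs(P[0]-.57)<.1 and abs(P[1]-.044)<.12: print(n,"white",a,c.round(1),*rect(n,mm,.068))
a=cv2.imread("pics/top4.png")[170:310,190:390]; b=cv2.imread("pics/side4.png")[160:300,190:390]
cv2.imwrite("pics/c4.png",cv2.resize(np.vstack([a,b]),None,fx=2.1,fy=2.1,interpolation=2))
E
```

```text
t: 7.8
eef_pos: [0.5106, 0.1208, 0.2307]
orientation: [0.001, 0.011, 1.0, 0.0]
wrist_force: [-0.9, -0.3, -1.3]
finger_gap: 0.0152
grasp_force: 60.2
t: 8.63
eef_pos: [0.4248, 0.2842, 0.2298]
orientation: [0.0, 0.01, 1.0, -0.0]
wrist_force: [0.6, -0.5, -1.8]
finger_gap: 0.0153
grasp_force: 60.2
top brass 45 [329.3 210.8] [591.7  47.5] [17.7 20.4] 1.5
top brass 12 [344.5 211.5] [591.3   3.9] [14.8  2.9] 1.1
top brass 28 [348.5 212. ] [590.2  -7.7] [17.7  8.7] 1.1
top brass 12 [352.6 212.2] [590.5 -19.3] [17.7  2.9] 1.0
top white 45 [313.  210.1] [593.4  95.5] [17.7 23.3] 1.5
side brass 135 [348.8 238. ] [593.4  41.6] [47.7 25.2] 87.1
side brass 139 [360.7 252.1] [592.  -10.3] [45.6 26.1] 87.0
side white 105 [338.1 224.9] [594.6  91.9] [44.4 21.7] 85.6
```

View pics/c4.png

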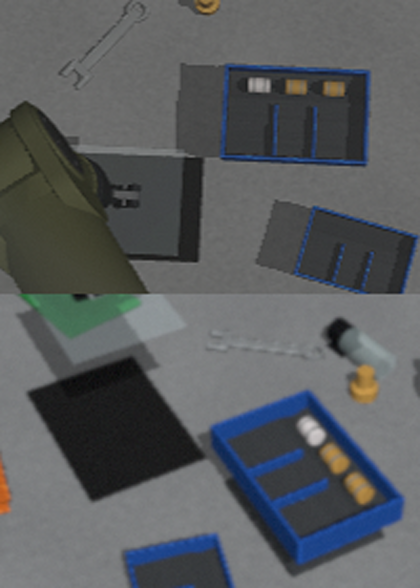

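The lid hangs over the mat with its knob gripped. In the open dish, white is at y≈0.094 and brass at about 0.045 and -0.008, all at x≈0.592, in line in the trough.

```bash
python3 -m pendant '[[0,[-0.2,0,3],0],[0,[0,0,3.5],0],[0,[0,0,3.5],0],[0,[0,0,3.5],0],[0,[0,0,2.5],0],[0,[0,0,1.5],0],[0,[0,0,0.7],0],[0,[0,0,0.4],0],[0,[0,0,0.2],0],[0,[0,0,0],0]]'
```

```text
t: 9.57
eef_pos: [0.4272, 0.285, 0.0421]
orientation: [0.001, 0.01, 1.0, 0.0]
wrist_force: [-0.0, 0.2, -2.1]
finger_gap: 0.0145
grasp_force: 60.1
```

```bash
python3 -m pendant '[[0,[0,0,0.1],0],[0,[0,0,0.1],0],[0,[0,0,0.1],0],[0,[0,0,0.1],0],[0,[0,0,0.1],0],[0,[0,0,0],0],[0,[0,0,0],0],[0,[0,0,0],0],[0,[0,0,0],0],[0,[0,0,0],0]]'
```

```text
t: 10.4
eef_pos: [0.4264, 0.2852, 0.0373]
orientation: [0.0, 0.01, 1.0, 0.0]
wrist_force: [-1.8, -1.2, 5.3]
finger_gap: 0.0147
grasp_force: 61.2
```

```bash
python3 -m pendant '[[4,[0,0,0],0],[4,[0,0,0],0],[4,[0,0,0],0],[4,[0,0,-1],0],[4,[0,0,-3],0],[4,[0,0,-4],0],[4,[0,0,-4],0],[3.5,[-2,-2.2,0],0],[3.5,[-2,-2.2,0],0],[3.5,[-2,-2.2,0],0]]'; python3 -m pendant '[[3.5,[-2,-2.2,0],0],[3.5,[-2,-2.2,0],0],[3.5,[-2,-2.2,0],0],[3.5,[-2,-2.2,0],0],[3.5,[-1.8,-2.2,0],0],[3.5,[-1,-1.2,0],0],[3.5,[0,0,1],0],[3.5,[0,0,1],0],[3.5,[0,0,0],0],[3.5,[0,0,0],0]]'; python3 - <<'E'
from h import *
for n in("top","side"):
    im=grab_frame(n); cv2.imwrite(f"pics/{n}5.png",im[:,:,::-1]); m=masks(im)
a=cv2.imread("pics/top5.png")[180:300,200:360]; b=cv2.imread("pics/side5.png")[170:290,280:440]
cv2.imwrite("pics/c5.png",cv2.resize(np.vstack([a,b]),None,fx=2.4,fy=2.4,interpolation=2))
s,T=tool(); P=s["eef_pos"]+T@np.array([0,0,.06]); print(P,proj("side",[[.591,.094,.065]]))
E
```

```text
t: 11.23
eef_pos: [0.4859, 0.2177, 0.1585]
orientation: [0.001, 0.009, 1.0, 0.001]
wrist_force: [0.1, 0.3, -0.0]
finger_gap: 0.0352
grasp_force: 0.0
t: 12.07
eef_pos: [0.5887, 0.0953, 0.1351]
orientation: [-0.001, 0.009, 1.0, 0.0]
wrist_force: [0.4, -0.0, -0.5]
finger_gap: 0.0348
grasp_force: 0.0
[0.58975812 0.09521938 0.07636043] [[336.29706402 225.62708709]]
```

View pics/c5.png

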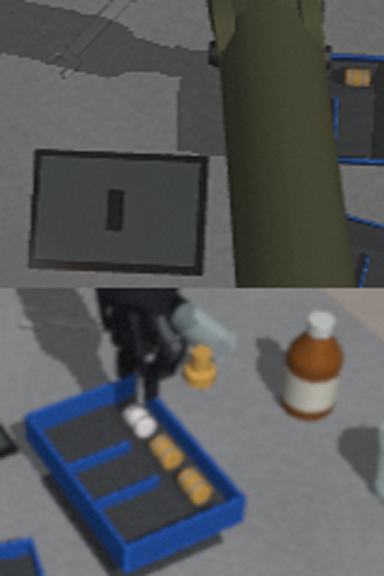

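The lid lies flat, knob up, within the mat. The fingers are over the white roller at (140,420) in the lower crop, with the brass pair at (166,452) and (194,486).

```bash
python3 -m pendant '[[3.5,[-0.35,0,1],0],[3.5,[0,0,1],0],[3.5,[0,0,1],0],[3.5,[0,0,0.8],0],[3.5,[0,0,0.5],0],[3.5,[0,0,0.4],0],[3.5,[0,0,0.4],0],[3.5,[0,0,0],0],[3.5,[0,0,0],0],[3.5,[0,0,0],0]]'; python3 - <<'E'
from h import *
im=grab_frame("side"); cv2.imwrite("pics/side6.png",im[:,:,::-1])
cv2.imwrite("pics/c6.png",cv2.resize(im[190:280,300:400,::-1],None,fx=5,fy=5,interpolation=2))
E
```

```text
t: 13.0
eef_pos: [0.5943, 0.0936, 0.0858]
orientation: [0.0, 0.01, 1.0, 0.0]
wrist_force: [-0.6, -0.3, -0.6]
finger_gap: 0.0349
grasp_force: 0.0
```

View pics/c6.png

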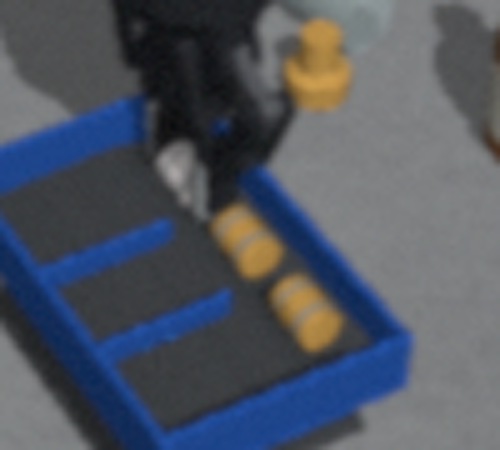

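The fingers straddle the white roller at about (180,170) in the crop. The brass rollers at (247,240) and (307,312) are untouched.

```bash
python3 -m pendant '[[3.5,[0.1,0,0.15],0],[3.5,[0,0,0.15],0],[0,[0,0,0],0],[0,[0,0,0],0],[0,[0,0,0],0],[0,[0,0,0],0],[0,[0,0,0],0],[0,[0,0,-0.3],0],[0,[0,0,-0.5],0],[0,[0,0,-1],0]]'
```

```text
t: 13.88
eef_pos: [0.5922, 0.0934, 0.0998]
orientation: [-0.001, 0.01, 1.0, -0.0]
wrist_force: [-0.6, 0.8, -1.3]
finger_gap: 0.0264
grasp_force: 62.1
```

```bash
python3 -m pendant '[[0,[0,0,-2.5],0],[0,[0,0,-3.5],0],[0,[0,0,-3.5],0],[0,[0,-2.5,0],0],[0,[0,-3.6,0],0],[0,[0,-3.6,0],0],[0,[0,-3.6,0],0],[0,[0,-3.6,0],0],[0,[0,-3.6,0],0],[0,[0,-3.6,0],0]]'; python3 -m pendant '[[0,[0,-3.6,0],0],[0,[0,-3.6,0],0],[0,[0,-3.4,0],0],[0,[0,-2.6,0],0],[0,[0,-0.6,0],0],[0,[0,0,3.5],0],[0,[0,0,3.5],0],[0,[0,0,3.5],0],[0,[0,0,2],0],[0,[0,0,0],0]]'
```

```text
t: 14.72
eef_pos: [0.5881, -0.1491, 0.1966]
orientation: [0.001, 0.01, 1.0, 0.0]
wrist_force: [0.5, -0.4, 0.2]
finger_gap: 0.0263
grasp_force: 62.0
t: 15.55
eef_pos: [0.5825, -0.2825, 0.0654]
orientation: [-0.004, 0.009, 1.0, 0.002]
wrist_force: [-0.6, 1.3, -0.5]
finger_gap: 0.0266
grasp_force: 61.9
```

```bash
python3 -m pendant '[[0,[0,0,1.5],0],[0,[0,0,1.2],0],[0,[0,0,0],0],[4.5,[0,0,0],0],[4.5,[0,0,0],0],[4.5,[0,0,0],0],[4.5,[0,0,-2],0],[4.5,[0,0,-3.5],0],[4.5,[0,0,-3.5],0],[4.5,[0,0,-3],0]]'; python3 - <<'E'
from h import *
for n in("top","side"):
    im=grab_frame(n); cv2.imwrite(f"pics/{n}7.png",im[:,:,::-1]); m=masks(im)
    h=m["hsv"]
    for nm,mk in(("brass",m["brass"]),("white",(h[...,1]<40)&(h[...,2]>130))):
      for a,c,mm in comps(mk,12):
        P=ray(n,c,.035)[0]
        if .38<P[0]<.65 and -.36<P[1]<-.18: print(n,nm,a,c.round(1),*rect(n,mm,.036))
print(readout.get_state()["joint_positions"].round(2))
E
```

```text
t: 16.38
eef_pos: [0.5858, -0.2858, 0.1666]
orientation: [0.001, 0.01, 1.0, -0.0]
wrist_force: [1.2, 0.4, 0.2]
finger_gap: 0.045
grasp_force: 0.0
top brass 38 [421.2 263.2] [ 449.6 -226.7] [17.6 20.5] 1.5
top white 47 [439.9 218.9] [ 581.8 -281.9] [23.8 18.1] 89.7
top white 491 [421.5 272.1] [ 412.8 -231.7] [128.9  56.6] 11.5
side brass 18 [365.8 357.6] [ 461.3 -227.6] [18.9  4.4] 89.2
side brass 119 [358.7 362.7] [ 442.9 -230.6] [27. 22.] 9.1
side white 147 [432.8 356.5] [ 576.4 -292.5] [33.3 20.9] 89.9
[ 0.03  0.4   0.5   1.57 -0.2   1.21  2.11]
```

The white element is in the bin, so next is the spare.

```bash
python3 -m pendant '[[4.5,[3,1.1,0],0],[4.5,[3.6,1.4,0],0],[4.5,[3.6,1.4,0],0],[4.5,[2.9,1.1,0],0],[4.5,[1,0.4,0],0],[3.8,[0,0,0],7],[3.8,[0,0,0],7],[3.8,[0,0,0],7],[3.8,[0,0,0],7],[3.8,[0,0,0],7]]'; python3 -m pendant '[[3.8,[0,0,0],7],[3.8,[0,0,0],7],[3.8,[0,0,0],7],[3.8,[0,0,0],7],[3.8,[0,0,0],7],[3.8,[0,0,1],7],[3.8,[0,0,2],0],[3.8,[0,0,2],0],[3.8,[0,0,1],0],[3.8,[0,0,0],0]]'; python3 - <<'E'
from h import *
s,T=tool(); print(s["eef_pos"],np.degrees(np.arctan2(T[1,1],T[0,1])))
d=np.array([.4455,-.2285,0])-s["eef_pos"]; print((T.T@d*100).round(2))
im=grab_frame("side"); cv2.imwrite("pics/side8.png",im[:,:,::-1])
cv2.imwrite("pics/c8.png",cv2.resize(im[310:420,290:410,::-1],None,fx=5,fy=5,interpolation=2))
E
```

```text
t: 17.32
eef_pos: [0.4455, -0.2286, 0.1638]
orientation: [0.001, 0.313, 0.95, 0.0]
wrist_force: [-0.1, 0.3, 0.7]
finger_gap: 0.0381
grasp_force: 0.0
t: 18.15
eef_pos: [0.4438, -0.2279, 0.1014]
orientation: [-0.002, 0.63, 0.776, -0.001]
wrist_force: [-0.3, 0.3, -0.6]
finger_gap: 0.0379
grasp_force: 0.0
[ 0.44381976 -0.22786035  0.1014028 ] 11.84621846289682
[-0.12  0.19 10.14]
```

View pics/c8.png

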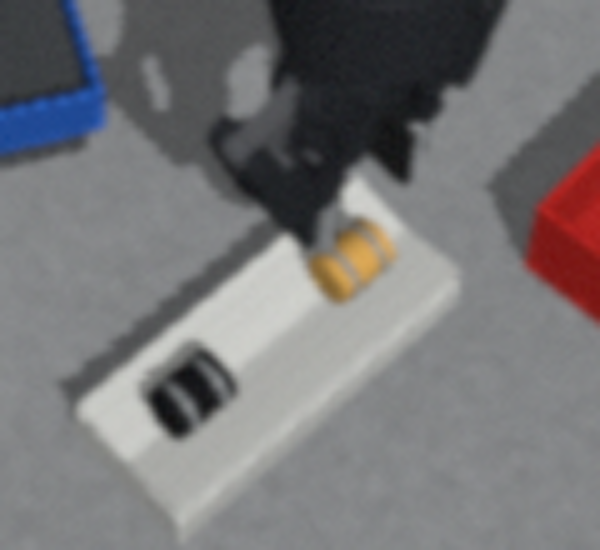

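The fingers are above the spare at about (350,262) in the crop. The black element at (190,390) is well clear.

```bash
python3 -m pendant '[[3.8,[-0.1,0.15,1.5],0],[3.8,[0,0,1.5],0],[3.8,[0,0,1],0],[3.8,[0,0,0.6],0],[3.8,[0,0,0.3],0],[3.8,[0,0,0.1],0],[3.8,[0,0,0],0],[0,[0,0,0],0],[0,[0,0,0],0],[0,[0,0,0],0]]';python3 -m pendant '[[0,[0,0,0],0],[0,[0,0,0],0],[0,[0,0,-0.3],0],[0,[0,0,-0.5],0],[0,[0,0,-1],0],[0,[0,0,-2.5],0],[0,[0,0,-3.5],0],[0,[0,0,-3.5],0],[0,[0,0,-2],0],[0,[0,0,0],0]]'
```

```text
t: 19.03
eef_pos: [0.4479, -0.2295, 0.0542]
orientation: [0.001, 0.63, 0.776, 0.0]
wrist_force: [0.0, 0.7, 4.3]
finger_gap: 0.0266
grasp_force: 59.4
t: 19.87
eef_pos: [0.4498, -0.2306, 0.192]
orientation: [0.004, 0.63, 0.776, 0.002]
wrist_force: [1.3, -0.7, -0.5]
finger_gap: 0.0265
grasp_force: 59.1
```

```bash
python3 -m pendant '[[0,[0,0,0],-7],[0,[0,0,0],-7],[0,[0,0,0],-7],[0,[0,0,0],-7],[0,[0,0,0],-7],[0,[0,0,0],-7],[0,[0,0,0],-7],[0,[0,0,0],-7],[0,[0,0,0],-7],[0,[0,0,0],-7]]';python3 -m pendant '[[0,[0,0,0],-7],[0,[-1.3,3.2,0],0],[0,[-1.5,3.6,0],0],[0,[-1.5,3.6,0],0],[0,[-1.5,3.6,0],0],[0,[-1.5,3.6,0],0],[0,[-1.5,3.6,0],0],[0,[-1.5,3.6,0],0],[0,[-1.3,3.2,0],0],[0,[-1,2.5,0],0]]'; python3 - <<'E'
from h import *
s,T=tool(); print(s["eef_pos"],np.degrees(np.arctan2(T[1,1],T[0,1])))
d=np.array([.592,.0938,.087])-s["eef_pos"]; print((T.T@d*100).round(2))
E
```

```text
t: 20.7
eef_pos: [0.4466, -0.229, 0.186]
orientation: [-0.0, 0.068, 0.998, 0.0]
wrist_force: [-0.9, -0.4, -0.4]
finger_gap: 0.0265
grasp_force: 59.1
t: 21.53
eef_pos: [0.5793, 0.0769, 0.1858]
orientation: [-0.0, 0.009, 1.0, 0.0]
wrist_force: [0.7, -0.3, 0.3]
finger_gap: 0.026
grasp_force: 59.1
[0.57930648 0.07693211 0.18582341] 89.01875379529105
[-1.25  1.7   9.88]
```

```bash
python3 -m pendant '[[0,[-0.7,0.9,0],0],[0,[-0.4,0.6,0],0],[0,[-0.1,0.2,1.5],0],[0,[0,0,2.5],0],[0,[0,0,2],0],[0,[0,0,1.5],0],[0,[0,0,0.7],0],[0,[0,0,0.4],0],[0,[0,0,0],0],[0,[0,0,0],0]]'; python3 - <<'E'
from h import *
s,T=tool()
d=np.array([.592,.0938,.087])-s["eef_pos"]; print((T.T@d*100).round(2))
im=grab_frame("side"); cv2.imwrite("pics/side9.png",im[:,:,::-1])
cv2.imwrite("pics/c9.png",cv2.resize(im[190:280,300:400,::-1],None,fx=5,fy=5,interpolation=2))
E
```

```text
t: 22.37
eef_pos: [0.5921, 0.0893, 0.1012]
orientation: [0.001, 0.01, 1.0, 0.0]
wrist_force: [0.3, -0.3, -0.3]
finger_gap: 0.026
grasp_force: 59.1
[0.02 0.45 1.42]
```

```bash
python3 -m pendant '[[0,[0,0.2,0],0],[0,[0,0.25,0.3],0],[0,[0,0,0.3],0],[0,[0,0,0.2],0],[0,[0,0,0.1],0],[0,[0,0,0.1],0],[0,[0,0,0.1],0],[0,[0,0,0],0],[0,[0,0,0],0],[0,[0,0,0],0]]'
```

```text
t: 23.25
eef_pos: [0.5917, 0.0945, 0.0894]
orientation: [0.0, 0.01, 1.0, 0.0]
wrist_force: [0.4, 0.3, -0.0]
finger_gap: 0.0266
grasp_force: 59.1
```

```bash
python3 -m pendant '[[0,[0,0,0.1],0],[0,[0,0,0.1],0],[0,[0,0,0.1],0],[0,[0,0,0],0],[0,[0,0,0],0],[0,[0,0,0],0],[0,[0,0,0],0],[0,[0,0,0],0],[0,[0,0,0],0],[0,[0,0,0],0]]'
```

```text
t: 24.08
eef_pos: [0.5923, 0.0945, 0.0877]
orientation: [0.001, 0.01, 1.0, 0.0]
wrist_force: [-1.7, 0.0, 6.4]
finger_gap: 0.0264
grasp_force: 59.9
```

```bash
python3 -m pendant '[[0,[0,0,-0.1],0],[0,[0,0,0],0],[2.8,[0,0,0],0],[3.1,[0,0,0],0],[3.4,[0,0,0],0],[3.4,[0,0,0],0],[3.4,[0,0,0],0],[3.4,[0,0,-0.5],0],[3.4,[0,0,-1],0],[3.4,[0,0,-2],0]]' ; python3 -m pendant '[[3.4,[0,0,-3],0],[3.4,[0,0,-3],0],[3.4,[0,0,-3],0],[3.4,[1,4,0],0],[3.4,[1,4,0],0],[3.4,[1,4,0],0],[3.4,[1,4,0],0],[3.4,[1,4,0],0],[3.4,[0,0,0],0],[3.4,[0,0,0],0]]'; python3 - <<'E'
from h import *
for n in("top","side"):
    im=grab_frame(n); cv2.imwrite(f"pics/{n}10.png",im[:,:,::-1]); m=masks(im); h=m["hsv"]
    for nm,mk,z in(("brass",m["brass"],.068),("white",(h[...,1]<40)&(h[...,2]>130),.02),("blue",(h[...,0]>98)&(h[...,0]<125)&(h[...,1]>70),.082),("dark",m["dark"],.03)):
      for a,c,mm in comps(mk,10):
        P=ray(n,c,.05)[0]
        if .34<P[0]<.68 and -.36<P[1]<.36: print(n,nm,a,c.round(1),*rect(n,mm,z))
E
```

```text
t: 24.92
eef_pos: [0.5901, 0.0942, 0.1212]
orientation: [-0.002, 0.01, 1.0, -0.001]
wrist_force: [0.4, 0.2, 0.5]
finger_gap: 0.0342
grasp_force: 0.0
t: 25.75
eef_pos: [0.544, 0.2994, 0.2131]
orientation: [0.0, 0.007, 1.0, 0.001]
wrist_force: [0.1, 0.4, 0.0]
finger_gap: 0.0344
grasp_force: 0.0
top brass 18 [309.1 210.1] [593.1 107.2] [17.7  5.8] 1.6
top brass 28 [313.5 210. ] [593.4  94.1] [17.7  8.7] 1.6
top brass 14 [317.5 210. ] [593.7  82.5] [17.7  2.9] 1.5
top brass 44 [329.4 210.8] [591.7  47.5] [17.7 20.4] 1.5
top brass 11 [334.6 211.5] [592.  33.] [17.7  2.9] 1.3
top brass 12 [344.5 211.5] [591.3   3.9] [14.8  2.9] 1.1
top brass 28 [348.5 212. ] [590.2  -7.7] [17.7  8.7] 1.1
top brass 13 [352.5 212.2] [590.5 -19.3] [17.7  2.9] 1.0
top white 44 [440.  218.9] [ 584.6 -286.3] [24.  18.3] 89.7
top white 833 [423.7 277. ] [ 403.5 -237.9] [149.7  55.9] 11.5
top blue 756 [330.3 224.9] [550.9  44.7] [201.5 132.9] 88.8
top blue 388 [359.7 292.5] [363.  -41.7] [149.1  96.2] 75.5
top dark 173 [240.2 213.5] [587.9 319.7] [84.2 39.5] 48.2
top dark 14 [250.6 209.3] [598.6 283.7] [ 6.1 15.1]
[... 2334 characters left out ...]
 356.5] [ 585.  -286.2] [34.  21.1] 89.1
side white 15 [384.3 405.2] [ 440.3 -322.1] [ 6.  13.8] 36.0
side white 11 [364.5 406.8] [ 407.1 -306.1] [4.2 6.6] 11.3
side white 16 [375.5 416.2] [ 414.4 -331.9] [8.2 8.8] 11.1
side white 10 [362.  424.8] [ 384.7 -331.5] [9.3 3.6] 56.3
side blue 2582 [334.3 248.3] [546.1  31.2] [226.1 147.7] 88.9
side blue 1564 [278.3 311.7] [356. -67.] [165.3  97.6] 75.5
side dark 353 [238.2 237.9] [416.  254.5] [206.  140.7] 88.9
side dark 194 [243.  215.3] [424.  277.5] [38.1 54.4] 87.1
side dark 114 [313.2 267.8] [490.5  34.7] [131.6   7. ] 88.6
side dark 38 [328.5 386.6] [ 368.1 -242.6] [ 8.4 18.1] 12.2
side dark 31 [323.3 391.8] [ 353.8 -246.1] [ 6.4 17.6] 1.2
```

The spare now lies where white was, the other brass elements and the black one haven't moved, and white is in the bin.

```bash
python3 -c "from bench import manip; print(manip.finish_job())"
```

```text
the job is handed in; nothing more can be done
None
```

I handed the job in at about 26 s: lid flat and knob up on the mat, white element in the red bin, spare laid in the trough beside the two untouched brass elements, and the black one unmoved; the final checks were camera measurements, and no verdict came back.

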